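# Clear the light bench and hold the cell in the beam

### The job

Wipe the three loose metal chips off the plate of the light bench into the catch tray along its near edge, with the scraper block and without touching the chips with the fingers, and set the scraper back down on the table. Then pick up the long glass cell by its two frosted long sides only, never touching the clear end windows, keep it upright, and hold it in the air in the light path midway between lamp and detector, centred on the height of their lenses, with one clear window facing each lens. The job finishes with the cell still held there, touching nothing but the gripper; leave everything else on the table where it is.

Things in the scene. Friction and masses are not known exactly. Their poses are not given: they have to be found in the camera images.
- bench: Fixed open light bench (mm). Origin: centre of the plate's underside, on the table; x points away from the catch tray (from the robot at yaw 0), y along the light path, z up. Dark steel plate 110 (x) by 290 (y), rimless, top at z = 40. On it two grey housings, 90 (x) by 55 (y): lamp with fins at y = 85 to 140, height to z = 133; detector at y = -140 to -85, to z = 120.
- beam_mid (a point): Middle of the light path, 90 above the table (50 above the plate), over the plate's centre, halfway between the lens barrels. Axes as the bench's: the light runs along y. The barrels, 28 in diameter on that line, stick out 12 from the housings: the plate is free 170 wide between the housings, 146 between the barrels.
- tray_in (a point): Centre of the catch tray's inner floor, 6 above the table, axes as the bench's. The tray runs along the plate's near edge, bench x = -55 to -140, y = -100 to 100; inside 81 by 192; walls 4 thick, 30 high on the three outer sides, the plate's edge is the fourth side.
- scraper: White plastic scraper block standing on its rubber sole on the table, about 150 g. Origin: centre of its underside; length along its own y, z up. Foot 120 long (y), 26 thick (x), up to z = 27; above it, centred, a handle 70 long (y) and 22 thick (x), z = 27 to 65, to be gripped across its thickness. Front and back alike.
- cell: Long glass cell (cuvette) with white lid, upright on the table, about 110 g. Origin: centre of its underside, z up. 24 wide (own x) over its two opaque whitish frosted sides, 50 long (own y), 54 over the end windows, 55 high. Frosted sides: the long faces, 50 by 49, at x = +12 and -12; the lid (top 6) is flush with them. Alike both ways round.
- cell_center (a point): The centre of the long glass cell, 27.5 above its underside. Axes as the cell's.
- cell_window0: Clear end window of the long cell, at its own y = +25 to +27: a pane 22 wide, 2 thick, 47 high. Origin: its centre. Must not be touched.
- cell_window1: The other clear end window of the long cell, at its own y = -25 to -27, alike. Must not be touched.
- chip_a: Loose metal chip on the plate, 14 x 12 x 10 high, 12 g. Origin: centre of its underside.
- chip_b: Loose metal chip on the plate, 18 x 10 x 8 high, 11 g. Origin: centre of its underside.
- chip_c: Loose metal chip on the plate, an upright disc of 16 diameter, 9 high, 14 g. Origin: centre of its underside. At the start no part of any chip lies farther than 22 to +x, 43 to -x or 48 to either side along y from the plate's centre (bench frame).
- short_cell: Bystander: short glass cell, square, 24 x 26, 45 high. Origin: centre of its underside.
- weight_large: Bystander: knobbed steel weight, 40 diameter, 58 high. Origin: centre of its underside.
- weight_small: Bystander: knobbed steel weight, 26 diameter, 38 high. Origin: centre of its underside.
- test_block: Bystander: flat steel disc, 60 diameter, 14 high. Origin: centre of its underside.
- jar: Bystander: closed jar, 44 diameter, 60 high. Origin: centre of its underside.
- driver: Bystander: screwdriver, 140 long, lying on the table along its own x, handle to -x.
Not all that is in view belongs to the job. What is shaped like the cell but brown is not meant.

How it is judged:
On the way, in this order (a step that is already met when the one before it is completed fails the run):
1. all three chips are in the catch tray (z of each of chip_a, chip_b, chip_c in the frame of bench below 0.037 m and x of chip_a in the frame of bench between -0.145 and -0.05 m and y of chip_a in the frame of bench between -0.105 and 0.105 m and x of chip_b in the frame of bench between -0.145 and -0.05 m and y of chip_b in the frame of bench between -0.105 and 0.105 m and x of chip_c in the frame of bench between -0.145 and -0.05 m and y of chip_c in the frame of bench between -0.105 and 0.105 m), for 0.2 s.
2. the scraper is set down on the table and released (height (world z) of scraper below 0.03 m and linear speed of scraper below 0.03 m/s and contact force between scraper and bench below 0.1 N and contact force between scraper and the fingers below 0.1 N), for 0.2 s.
3. the long cell is lifted in the fingers (height (world z) of cell above 0.04 m and contact force between cell and the fingers above 1 N), for 0.2 s.
At the end, for the whole second after the job is handed in: Long cell held still in the fingers, touching neither bench nor scraper, its centre within 7 mm across, 20 mm along and 9 mm in height of the light path's middle, upright and in line within 0.14 rad; all chips in the tray; scraper at rest on the table, let go, clear of the bench (all of step 1 and all of step 2 and contact force between cell and the fingers above 1 N and contact force between cell and bench below 0.1 N and contact force between cell and scraper below 0.1 N and x of cell_center in the frame of beam_mid between -0.007 and 0.007 m and y of cell_center in the frame of beam_mid between -0.02 and 0.02 m and z of cell_center in the frame of beam_mid between -0.009 and 0.009 m and angle between the y axis of cell and the y axis of bench, either way round below 0.14 rad and angle between cell's own z axis and vertical below 0.14 rad and linear speed of cell below 0.03 m/s); the arm keeps its last pose, push and grip.
It fails at once if the fingers touch a chip (contact force between the fingers and chip_a above 0.3 N or contact force between the fingers and chip_b above 0.3 N or contact force between the fingers and chip_c above 0.3 N).
It fails at once if the fingers touch a clear window of the cell (contact force between the fingers and cell_window0 above 0.3 N or contact force between the fingers and cell_window1 above 0.3 N).
It fails at once if the cell is tipped over (more than 0.5 rad) (angle between cell's own z axis and vertical above 0.5 rad).
It fails at once if a bystander is displaced by more than 30 mm (distance of any of short_cell, weight_large, weight_small, test_block, jar, driver from where it was at the start of the episode above 0.03 m).
It also fails if it takes over 72 s, if anything falls off the work surface, if the arm or the gripper's body presses on something with over 40 N, if the wrist force passes 120 N, or if a joint passes its speed limit or range.

### The arm

A 7-joint arm with a two-finger parallel gripper is mounted at the origin on the work surface. World frame = base frame: x ahead of the robot, y to its left, z up, the work surface at z = 0. Lengths are in m, angles in rad, forces in N, time in s.
With the tool pointing down it reaches from about 0.4 to 0.85 m from the base axis. Payload 10.4 kg.
Tool frame: the origin (TCP) lies on the centre line of the jaws, within the pads' length; the fingertips stand 14 mm ahead of it and the grasp point (between the pads) lies 5 mm behind it; y points along the fingers, x is the direction in which the jaws open and shut, and the axes are right-handed (so a half turn about y gives the same grasp; the last joint's range is limited). The gripper opens to 85 mm and grips with 20 to 120 N. Pads are 22 mm wide; open, the fingers measure 114 mm over their backs; the gripper's body (76 mm by 85 mm) begins 54 mm behind the grasp point. The pads swing forward as they close: fully open they stand 13 mm farther back than shut.
Start: joints at [1.082, 0.332, -0.065, 1.46, 0.022, 1.35, -0.088], TCP at [0.281, -0.558, 0.245] pointing down, gripper open.
Joint ranges: [-2.6, 2.6], [-0.5, 2.12], [-1.47, 1.34], [0.16, 2.42], [-1.27, 4.41], [0.06, 2.06], [-2.6, 2.6]. Speed limits (rad/s): [2.22, 2.22, 2.79, 2.79, 3.14, 3.14, 3.14].

### API

Orientations are given as a rotation vector (axis times angle).
In Python, from plant import bot gives the robot as it stands. The module is installed in compiled form; this text tells all that it offers.
- The arm moves only by the shell command python3 -m jog 'ROWS' [OPENING]. ROWS is JSON, a list of rows, each an object with "delta_pos": the shift along the tool's x, y, z in mm, a list of three; "rotation": the turn, a rotation vector about the tool's x, y, z in rad, a list of three. A call has 1 to 8 rows; each row is the pose to reach, as a shift and turn from the pose commanded when the call began, along the tool's axes at that moment; what a row does not reach only later rows make up. A row lasts 1/8 s, in which the tool goes at most 62.5 mm and 10.7 degrees, less where a joint would pass 70% of its speed; a pose out of reach is approached as far as the arm can. A call with a gripper value outside its range is refused whole. OPENING is the gripper's target within -1 to 1 (shut at 1, half-way at 0, fully open at -1), set as the call begins (- or left out, the last holds). The fingers move at their own pace and stop on an object; the grip force is fixed at half the most. Time passes only in rows, so rows that repeat a pose let the fingers close. It gives the time, the measured TCP pose, the force and the opening at its end, in the units of the state.
- bot.state(): the state, without advancing time (a new reading comes with each control period).
- bot.get_image(name): name is "side" or "top"; returns a dict with "color" (420x560x3 uint8, red, green, blue), "K" (3x3 intrinsics, pixels), "dist" ([k1, k2, p1, p2, k3] as OpenCV has them; the pictures are not rectified), "origin" and "orientation" of the camera in the world. Camera axes: x right, y up, looking along -z (the intrinsics and any distortion apply to the point x, -y, -z); pixel columns grow to the right and rows downward; lengths in m; the calibration is good to about 2 mm. A picture is of the moment at which its call begins. There is no depth.
- bot.finish_job(): hands the job in, once; it reports no verdict.
The state is a dict: "clock": time; "joints": joint angles; "qvel": joint speeds; "joint_efforts": joint torques, N m; "tcp_pos": TCP position; "tcp_rot": TCP orientation; "contact_force": force on the tool from outside, world axes, zero at the start; "moment": the same for the moment, N m; "grip_width": finger opening in m.
Only numpy, scipy, OpenCV 4.12 (cv2) and the standard library are available. Lean on these libraries where they do the work, as an engineer would, in place of code of your own. Each camera call takes 0.05 s, during which the arm holds its last target. There are 200 camera calls.

## Working session

There is one attempt and no reset: what is moved stays moved. The work goes in short steps, Python scripts to look and compute and a shell command to move; the robot and the scene stay as the last step left them, time stands still between calls to the robot, and variables do not carry over. Pictures are saved under pics/ and viewed, about 8 in all and at most 12, crops included, and the job is handed in when it is done.

```bash
mkdir -p pics; cat > h.py <<'E'
import numpy as np, cv2, json
from scipy.spatial.transform import Rotation as R
from plant import bot
def cam(im):
    o=np.array(im["origin"],float); q=np.array(im["orientation"],float)
    M=R.from_rotvec(q).as_matrix() if q.shape==(3,) else (q if q.shape==(3,3) else R.from_quat(q).as_matrix())
    return o,M
def ray(im,uv):
    o,M=cam(im)
    p=cv2.undistortPoints(np.array([[uv]],float),np.array(im["K"],float),np.array(im["dist"],float))[0,0]
    return o,M@np.array([p[0],-p[1],-1.])
def atz(im,uv,z):
    o,d=ray(im,uv); return o+d*(z-o[2])/d[2]
def proj(im,P):
    o,M=cam(im); c=(np.atleast_2d(P)-o)@M; c=c*[1,-1,-1]
    return cv2.projectPoints(c,np.zeros(3),np.zeros(3),np.array(im["K"],float),np.array(im["dist"],float))[0][:,0]
def snap(name,tag):
    im=bot.get_image(name); cv2.imwrite(f"pics/{tag}.png",im["color"][:,:,::-1])
    np.save(f"pics/{tag}.npy",im,allow_pickle=True); return im
def load(tag): return np.load(f"pics/{tag}.npy",allow_pickle=True).item()
E
python3 - <<'E'
from h import *
for n in("top","side"):
    im=snap(n,n+"0"); print(n,im["origin"],im["orientation"],im["K"],im["dist"])
    c=cv2.resize(im["color"][:,:,::-1],(800,600),interpolation=cv2.INTER_CUBIC); cv2.imwrite(f"pics/{n}0b.png",c)
print(bot.state())
E
```

```text
top [ 0.30199443 -0.00275421  1.19973625] [ 0.16411175 -0.15273191 -1.4930801 ] [[401.70348412   0.         284.49492738]
 [  0.         401.70348412 205.34156161]
 [  0.           0.           1.        ]] [-0.11346054  0.          0.          0.          0.        ]
side [0.47522727 1.19905663 0.90367331] [ 0.02356435 -1.43296283 -2.72540766] [[482.55144481   0.         286.41630085]
 [  0.         482.55144481 205.37869409]
 [  0.           0.           1.        ]] [0.05877705 0.         0.         0.         0.        ]
{'clock': 0.1, 'joints': array([ 1.08239005,  0.33279605, -0.06468001,  1.46085348,  0.02158131,
        1.34992485, -0.0885188 ]), 'qvel': array([-0.00038245, -0.00128995,  0.00069142, -0.00151823,  0.00060883,
        0.00122142,  0.00053223]), 'joint_efforts': array([ 1.21929843e-03, -6.26744556e+01,  4.90115513e-02, -3.92433393e+01,
        1.61982793e-02,  6.92737973e-03, -9.41688404e-05]), 'tcp_pos': array([ 0.28056073, -0.55812596,  0.24460516]), 'tcp_rot': array([-1.39360808,  0.86047921, -0.85864472]), 'contact_force': array([ 0.00114389, -0.12560962,  0.48499632]), 'moment': array([0.00824624, 0.00794439, 0.02028406]), 'grip_width': 0.08555077355905377}
```

View pics/top0b.png

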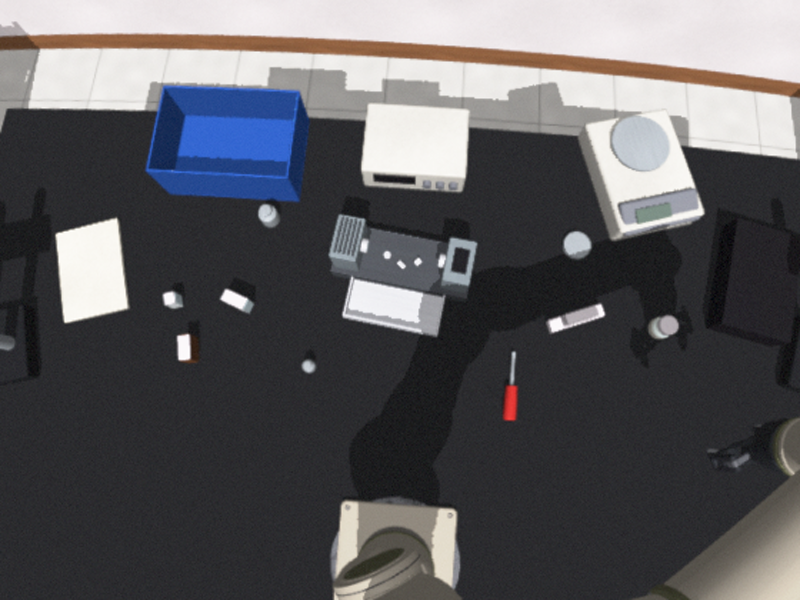

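View pics/side0b.png

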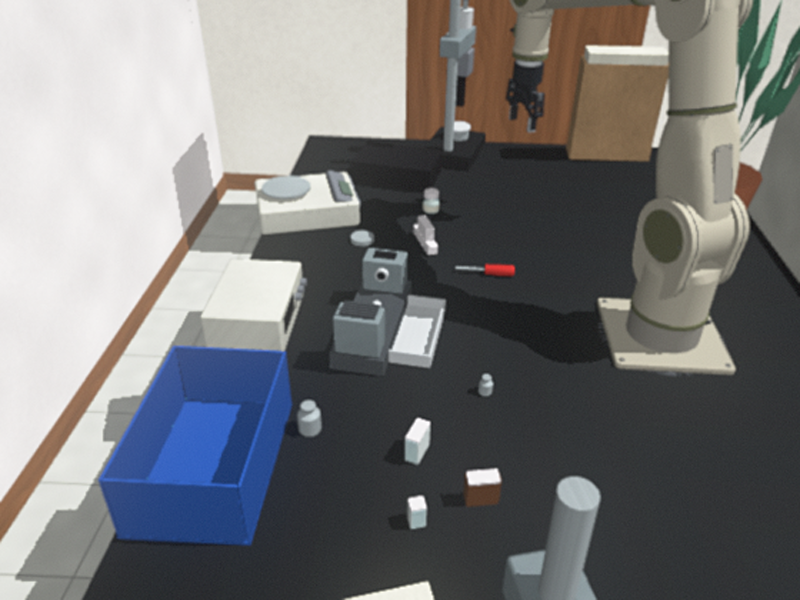

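The top view shows the bench at about (405,265), the scraper at (576,318), the target cell at (237,299) and the brown decoy at (185,347). The driver is at (511,385). I'll enlarge the bench, scraper and cell.

```bash
cat > mont.py <<'E'
from h import *
def crop(im,x0,y0,w,h,s):
    c=cv2.resize(im["color"][y0:y0+h,x0:x0+w,::-1],(w*s,h*s),interpolation=cv2.INTER_CUBIC)
    for x in range(-(-x0//10)*10,x0+w,10):
        cv2.line(c,(int((x-x0+.5)*s),0),(int((x-x0+.5)*s),5),(0,255,255),1)
        if x%20==0: cv2.putText(c,str(x),(int((x-x0+.5)*s)-10,16),0,.35,(0,255,255),1)
    for y in range(-(-y0//10)*10,y0+h,10):
        cv2.line(c,(0,int((y-y0+.5)*s)),(5,int((y-y0+.5)*s)),(0,255,255),1)
        cv2.putText(c,str(y),(7,int((y-y0+.5)*s)+4),0,.35,(0,255,255),1)
    return c
E
python3 - <<'E'
from mont import *
t=load("top0");s=load("side0")
o=np.zeros((600,800,3),np.uint8)
a=crop(t,225,145,115,95,4); o[:380,:460]=a
b=crop(t,378,205,52,36,6); o[:216,470:470+312]=b
c=crop(t,145,190,40,36,6);o[384:600,0:240]=c
d=crop(s,280,145,35,40,6);o[220:460,470:680]=d
e=crop(s,275,285,35,45,5);o[375:600,250:425]=e
cv2.imwrite("pics/m0.png",o)
E
```

```text
(no output)
```

View pics/m0.png

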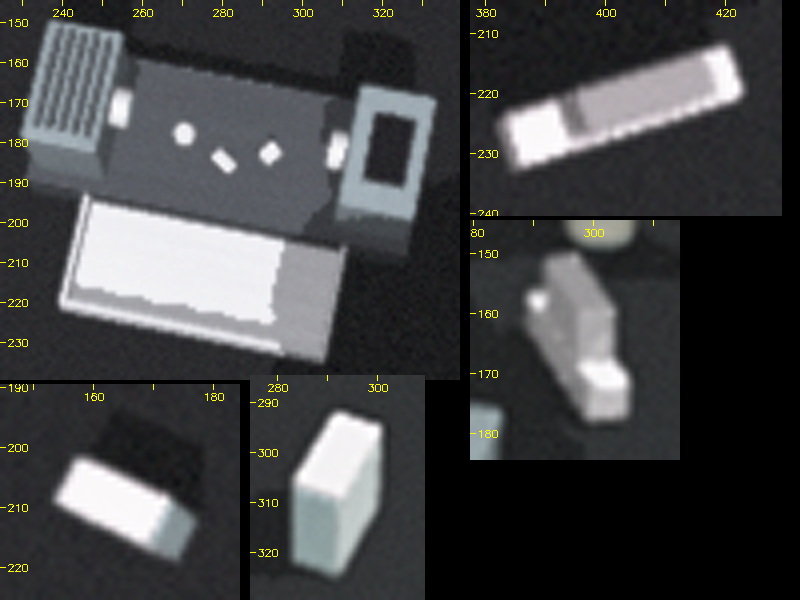

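```bash
cat > fit.py <<'E'
from h import *
from scipy.optimize import least_squares
def fit(obs,g):  # obs: list (im,uv,local mm)
    def P(p,l): 
        c,s=np.cos(p[2]),np.sin(p[2]); x,y,z=np.array(l)/1e3
        return [p[0]+c*x-s*y,p[1]+s*x+c*y,z]
    f=lambda p:np.concatenate([proj(im,P(p,l))[0]-uv for im,uv,l in obs])
    r=least_squares(f,g,loss='soft_l1',x_scale=[.01,.01,.05]); return r.x,f(r.x).reshape(-1,2).round(1)
E
python3 - <<'E'
from fit import *
t=load("top0");s=load("side0")
b=[((236.5,149.5),(45,140,133)),((255,153),(45,85,133)),((230.75,178.75),(-45,140,133)),((250,182),(-45,85,133)),
((314.5,165.75),(45,-85,120)),((333.25,169),(45,-140,120)),((327.75,199),(-45,-140,120)),((308.5,195.75),(-45,-85,120)),
((240,221.25),(-140,100,30)),((305.5,234.75),(-140,-100,30))]
p,r=fit([(t,u,l) for u,l in b],[.6,0,0]);print("bench",p,r.tolist())
st=[(t,(382.2,224.2),(13,60,27)),(t,(420.5,212),(13,-60,27)),(t,(423.3,220.7),(-13,-60,27))]
ss=[(s,u,l) for u,l in [((299.2,177.5),(13,60,0)),((306,177),(-13,60,0)),((298.3,172.5),(13,60,27)),((306.2,172),(-13,60,27)),((291.7,151.2),(11,-35,65)),((297.3,150),(-11,-35,65)),((303.3,159.2),(-11,35,65))]]
for o in(st,ss,st+ss): q,r=fit(o,[.5,-.35,.2]);print("scr",q,r.tolist())
ct=[(t,u,l) for u,l in [((157.5,201.8),(12,25,55)),((173.7,208),(12,-25,55)),((169.8,216.3),(-12,-25,55)),((153.3,208.3),(-12,25,55))]]
cs=[(s,u,l) for u,l in [((291.9,291.7),(12,-25,55)),((300.9,295.1),(-12,-25,55)),((293.1,309.5),(-12,25,55)),((283.1,305.1),(12,25,55)),((291.9,325.1),(-12,25,0)),((283.1,321.9),(12,25,0))]]
for o in(ct,cs,ct+cs): q,r=fit(o,[.5,.3,-.2]);print("cell",q,r.tolist())
c,sn=np.cos(p[2]),np.sin(p[2])
for n,uv in dict(disc=(270.5,177.75),b2=(280.25,184.5),b3=(292,182.5)).items():
    w=atz(t,uv,.048)[:2]-p[:2]; print(n,c*w[0]+sn*w[1],-sn*w[0]+c*w[1])
x=bot.state();M=R.from_rotvec(x['tcp_rot']).as_matrix();print(M.round(3))
for n,uv,z in [("driver",(511,385),.01),("disk",(577,244),.014),("wl",(664,326),.05),("jar",(268,212),.06),("short",(172,298),.045),("brown",(184,347),.055),("ws",(308,366),.03)]:
    print(n,atz(t,(uv[0]*.7,uv[1]*.7),z).round(3))
E
```

```text
bench [ 0.61164346  0.02680024 -0.1270336 ] [[-0.3, -0.8], [0.3, -0.7], [-1.9, 0.3], [-1.7, 0.8], [0.3, -0.5], [0.8, -0.0], [0.7, 0.7], [0.4, 0.1], [-0.5, 0.1], [0.5, -0.1]]
scr [ 0.51783987 -0.34252961  0.3680251 ] [[0.9, -0.2], [-0.5, 0.4], [-0.3, -0.2]]
scr [ 0.51829436 -0.3430313   0.3679645 ] [[-0.3, 1.4], [-0.3, 0.9], [0.8, -0.1], [-0.2, -0.6], [-0.1, -0.5], [-0.0, -0.1], [0.3, -0.4]]
scr [ 0.51811059 -0.34267517  0.36689567] [[0.9, -0.3], [-0.4, 0.3], [-0.2, -0.2], [-0.3, 1.5], [-0.3, 0.9], [0.8, -0.0], [-0.2, -0.6], [-0.0, -0.5], [0.1, -0.1], [0.3, -0.3]]
cell [ 0.50274076  0.36764101 -0.33026753] [[0.4, -0.1], [-0.8, 0.2], [-0.5, -0.7], [1.0, 0.7]]
cell [ 0.49975157  0.36949029 -0.36698382] [[0.0, 0.4], [0.0, 0.0], [-0.5, -0.6], [0.3, 0.6], [0.2, -0.1], [-0.0, -0.2]]
cell [ 0.50064695  0.36881715 -0.34857845] [[0.1, 0.4], [-1.3, 1.0], [-1.1, 0.1], [0.6, 1.2], [-0.5, 0.1], [-0.5, -0.3], [-0.7, -0.8], [0.0, 0.5], [0.0, -0.4], [-0.2, -0.3]]
disc 0.0038260777785822124 0.035850777977387116
b2 -0.010751946363029695 0.003298390610514561
b3 0.002137634734986543 -0.02961250026221006
[[ 0.449 -0.001  0.893]
 [-0.893  0.001  0.449]
 [-0.001 -1.    -0.   ]]
driver [ 0.37  -0.214  0.01 ]
disk [ 0.682 -0.347  0.014]
wl [ 0.509 -0.523  0.05 ]
jar [0.691 0.318 0.06 ]
short [0.495 0.503 0.045]
brown [0.394 0.458 0.055]
ws [0.378 0.204 0.03 ]
```

The pose fits agree to about 2 mm. First move: above the scraper, with the jaws turned across its handle.

```bash
cat > go.py <<'E'
import sys; from h import *
x=bot.state();M=R.from_rotvec(x['tcp_rot']);p=np.array(x['tcp_pos'])
yaw=lambda m:np.arctan2(m[1,0],m[0,0])
print("t",round(x['clock'],2),"tcp",p.round(4),"yaw",round(yaw(M.as_matrix()),3),"F",np.round(x['contact_force'],1),"w",round(x['grip_width'],4))
for a in sys.argv[1:]:
    X,Y,Z,w=map(float,a.split(','))
    T=np.array([[np.cos(w),0,-np.sin(w)],[np.sin(w),0,np.cos(w)],[0,-1,0]])
    # tool y down, x at yaw, z = x cross y
    T[:,2]=np.cross(T[:,0],T[:,1])
    print(a,"delta",(M.inv().apply(np.array([X,Y,Z])-p)*1e3).round(1),"rot",(M.inv()*R.from_matrix(T)).as_rotvec().round(3))
E
python3 go.py .518,-.343,.2,.367
python3 -m jog '[{"delta_pos":[-86,45,309],"rotation":[0,-1.47,0]},{"delta_pos":[-86,45,309],"rotation":[0,-1.47,0]},{"delta_pos":[-86,45,309],"rotation":[0,-1.47,0]},{"delta_pos":[-86,45,309],"rotation":[0,-1.47,0]},{"delta_pos":[-86,45,309],"rotation":[0,-1.47,0]},{"delta_pos":[-86,45,309],"rotation":[0,-1.47,0]},{"delta_pos":[-86,45,309],"rotation":[0,-1.47,0]},{"delta_pos":[-86,45,309],"rotation":[0,-1.47,0]}]'
python3 go.py .518,-.343,.2,.367 .518,-.343,.048,.367
```

```text
t 0.1 tcp [ 0.2806 -0.5581  0.2446] yaw -1.105 F [ 0.  -0.1  0.5] w 0.0856
.518,-.343,.2,.367 delta [-85.5  44.7 308.8] rot [-1.000e-03 -1.472e+00 -1.000e-03]
clock: 1.1
tcp_pos: [0.5182, -0.3424, 0.1997]
tcp_rot: [-1.55, -0.291, 0.292]
contact_force: [-0.7, -0.4, 0.3]
grip_width: 0.0856
t 1.1 tcp [ 0.5182 -0.3424  0.1997] yaw 0.371 F [-0.7 -0.4  0.3] w 0.0856
.518,-.343,.2,.367 delta [-0.4 -0.3 -0.5] rot [-0.001  0.004 -0.001]
.518,-.343,.048,.367 delta [ -0.3 151.7  -0.6] rot [-0.001  0.004 -0.001]
```

```bash

python3 -m jog '[{"delta_pos":[0,50,0],"rotation":[0,0,0]},{"delta_pos":[0,100,0],"rotation":[0,0,0]},{"delta_pos":[0,130,0],"rotation":[0,0,0]},{"delta_pos":[0,151,0],"rotation":[0,0,0]},{"delta_pos":[0,151,0],"rotation":[0,0,0]}]'
python3 -m jog '[{"delta_pos":[0,0,0],"rotation":[0,0,0]},{"delta_pos":[0,0,0],"rotation":[0,0,0]},{"delta_pos":[0,0,0],"rotation":[0,0,0]},{"delta_pos":[0,0,0],"rotation":[0,0,0]},{"delta_pos":[0,0,0],"rotation":[0,0,0]},{"delta_pos":[0,0,0],"rotation":[0,0,0]},{"delta_pos":[0,0,0],"rotation":[0,0,0]},{"delta_pos":[0,0,0],"rotation":[0,0,0]}]' 1
python3 -m jog '[{"delta_pos":[0,-50,0],"rotation":[0,0,0]},{"delta_pos":[0,-100,0],"rotation":[0,0,0]},{"delta_pos":[0,-140,0],"rotation":[0,0,0]},{"delta_pos":[0,-180,0],"rotation":[0,0,0]},{"delta_pos":[0,-180,0],"rotation":[0,0,0]}]'
python3 go.py
python3 - <<'E'
from mont import *
t=snap("top","top1");s=snap("side","side1")
o=np.zeros((600,800,3),np.uint8)
o[:360,:400]=crop(t,370,180,80,72,5); o[:400,400:800]=crop(s,250,70,80,80,5)
cv2.imwrite("pics/m1.png",o)
E
```

```text
clock: 1.72
tcp_pos: [0.5175, -0.3424, 0.048]
tcp_rot: [-1.55, -0.285, 0.288]
contact_force: [0.0, 0.2, 0.4]
grip_width: 0.0856
clock: 2.72
tcp_pos: [0.5185, -0.3431, 0.0501]
tcp_rot: [-1.553, -0.287, 0.286]
contact_force: [-2.2, 0.1, 5.9]
grip_width: 0.0209
clock: 3.35
tcp_pos: [0.5195, -0.3433, 0.2326]
tcp_rot: [-1.556, -0.29, 0.283]
contact_force: [0.8, 0.0, -2.3]
grip_width: 0.0208
t 3.35 tcp [ 0.5195 -0.3433  0.2326] yaw 0.365 F [ 0.8  0.  -2.3] w 0.0208
```

View pics/m1.png

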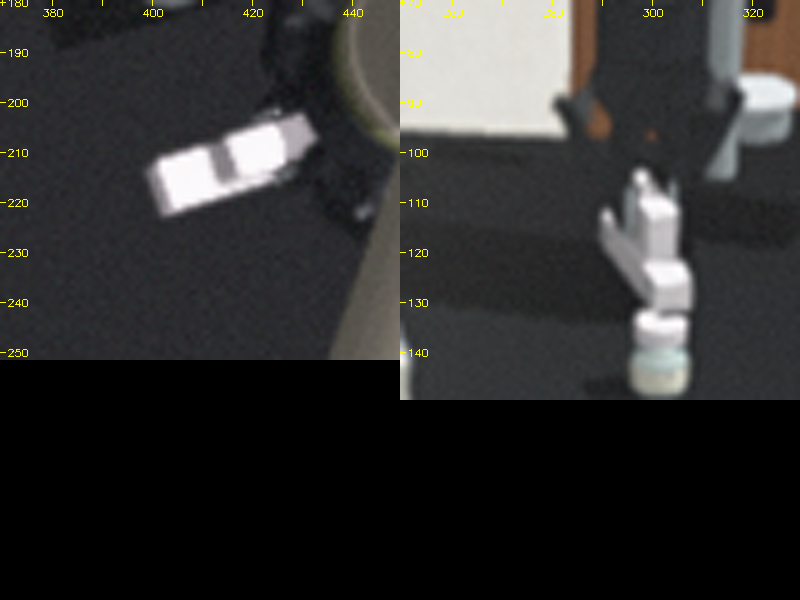

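The scraper is held level: the side view shows the foot's near end at (303,125). Next I carry it above the plate behind the chips.

```bash
python3 go.py .6493,.022,.2326,-.127
```

```text
t 3.45 tcp [ 0.5179 -0.3426  0.2285] yaw 0.365 F [ 0.   0.7 -2. ] w 0.0211
.6493,.022,.2326,-.127 delta [252.9  -4.1 293.7] rot [-0.     0.492 -0.001]
```

```bash

python3 -m jog '[{"delta_pos":[32,0,37],"rotation":[0,0.06,0]},{"delta_pos":[74,0,86],"rotation":[0,0.14,0]},{"delta_pos":[116,0,135],"rotation":[0,0.22,0]},{"delta_pos":[158,0,184],"rotation":[0,0.3,0]},{"delta_pos":[200,0,233],"rotation":[0,0.4,0]},{"delta_pos":[235,0,273],"rotation":[0,0.46,0]},{"delta_pos":[253,-2,294],"rotation":[0,0.492,0]},{"delta_pos":[253,-2,294],"rotation":[0,0.492,0]}]'
python3 -m jog '[{"delta_pos":[0,0,0],"rotation":[0,0,0]},{"delta_pos":[0,0,0],"rotation":[0,0,0]}]'
python3 go.py .6493,.022,.115,-.127 
python3 - <<'E'
from mont import *
t=snap("top","top2");s=snap("side","side2")
o=np.zeros((600,800,3),np.uint8)
o[:475,:400]=crop(t,240,140,80,95,5); o[:500,400:800]=crop(s,220,130,80,100,5)
cv2.imwrite("pics/m2.png",o)
E
```

```text
clock: 4.45
tcp_pos: [0.649, 0.0257, 0.2291]
tcp_rot: [-1.567, 0.099, -0.093]
contact_force: [0.2, -0.6, -3.0]
grip_width: 0.021
clock: 4.7
tcp_pos: [0.6492, 0.0203, 0.2306]
tcp_rot: [-1.569, 0.102, -0.101]
contact_force: [0.2, -0.1, -1.8]
grip_width: 0.021
t 4.7 tcp [0.6492 0.0203 0.2306] yaw -0.129 F [ 0.2 -0.1 -1.8] w 0.021
.6493,.022,.115,-.127 delta [-1.000e-01  1.156e+02  1.800e+00] rot [ 0.001 -0.002 -0.001]
```

View pics/m2.png

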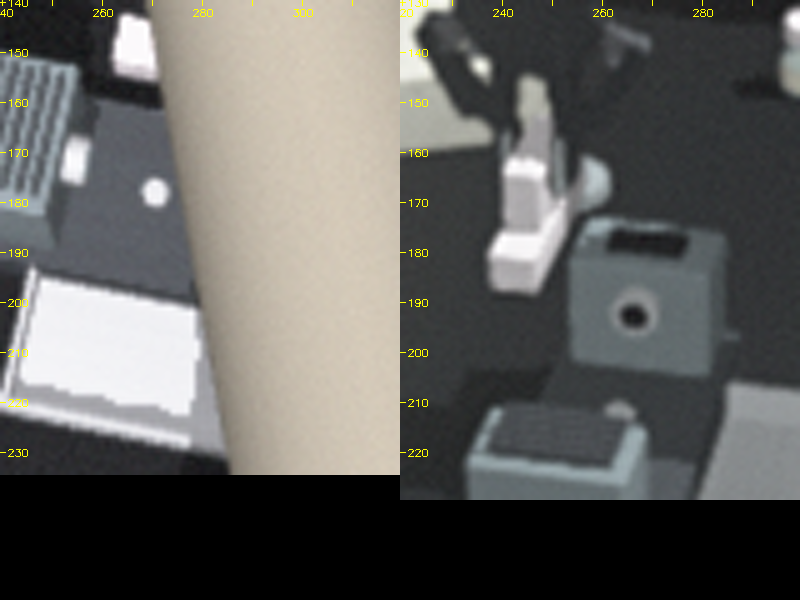

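```bash
python3 - <<'E'
from fit import *
t=load("top0");s=load("side2")
b=[((236.5,149.5),(45,140,133)),((255,153),(45,85,133)),((230.75,178.75),(-45,140,133)),((250,182),(-45,85,133)),
((314.5,165.75),(45,-85,120)),((333.25,169),(45,-140,120)),((327.75,199),(-45,-140,120)),((308.5,195.75),(-45,-85,120)),
((240,221.25),(-140,100,30)),((305.5,234.75),(-140,-100,30))]
bs=[((254.1,178.5),(45,-85,120)),((284.9,181.9),(-45,-85,120)),((253.9,201.1),(45,-85,40)),((280.9,204.7),(-45,-85,40)),((266.3,192.7),(0,-73,90)),((238.9,211.5),(45,85,133)),((268.1,214.1),(-45,85,133))]
A=[(t,u,l) for u,l in b];B=[(s,u,l) for u,l in bs]
for o in (B,A+B): p,r=fit(o,[.6,0,0]);print(p,r.tolist())
c,sn=np.cos(-.129),np.sin(-.129)
for x,y in((13,60),(-13,60)): print(proj(s,[.6492+(c*x-sn*y)/1e3,.0203+(sn*x+c*y)/1e3,.1806]))
E
```

```text
[ 0.61093578  0.02480461 -0.13759455] [[-0.6, 1.7], [-2.9, 1.8], [0.2, 0.6], [0.9, 0.5], [0.6, -0.5], [-1.0, -4.1], [1.3, -2.6]]
[ 0.61127472  0.02657259 -0.12901701] [[-0.2, -0.8], [0.4, -0.6], [-1.8, 0.3], [-1.6, 0.9], [0.4, -0.4], [0.9, 0.2], [0.7, 0.9], [0.4, 0.3], [-0.5, 0.1], [0.5, 0.1], [-1.0, 2.1], [-3.2, 2.0], [-0.2, 0.9], [0.5, 0.7], [0.2, -0.2], [-1.0, -3.6], [1.4, -2.3]]
[[237.57388437 188.20989816]]
[[246.66303946 189.29448817]]
```

```bash

python3 -m jog '[{"delta_pos":[0,40,5],"rotation":[0,0,0]},{"delta_pos":[0,80,5],"rotation":[0,0,0]},{"delta_pos":[0,110,5],"rotation":[0,0,0]},{"delta_pos":[0,130,5],"rotation":[0,0,0]},{"delta_pos":[0,130,5],"rotation":[0,0,0]},{"delta_pos":[0,134,5],"rotation":[0,0,0]},{"delta_pos":[0,134,5],"rotation":[0,0,0]}]'
python3 -m jog '[{"delta_pos":[0,3,0],"rotation":[0,0,0]},{"delta_pos":[0,3,0],"rotation":[0,0,0]},{"delta_pos":[0,5,0],"rotation":[0,0,0]},{"delta_pos":[0,5,0],"rotation":[0,0,0]}]'
python3 go.py
```

```text
clock: 5.68
tcp_pos: [0.6508, 0.0271, 0.0983]
tcp_rot: [-1.568, 0.099, -0.101]
contact_force: [0.1, -0.8, -1.5]
grip_width: 0.0211
clock: 6.18
tcp_pos: [0.6501, 0.027, 0.0922]
tcp_rot: [-1.569, 0.1, -0.1]
contact_force: [-0.0, -0.3, -1.7]
grip_width: 0.0211
t 6.17 tcp [0.6501 0.027  0.0922] yaw -0.127 F [-0.  -0.3 -1.7] w 0.0211
```

```bash

python3 -m jog '[{"delta_pos":[0,2,0],"rotation":[0,0,0]},{"delta_pos":[0,2,0],"rotation":[0,0,0]},{"delta_pos":[0,3,0],"rotation":[0,0,0]},{"delta_pos":[0,3,0],"rotation":[0,0,0]}]'
python3 -m jog '[{"delta_pos":[0,1,0],"rotation":[0,0,0]},{"delta_pos":[0,1,0],"rotation":[0,0,0]}]'
python3 go.py .5653,.0352,.088,-.128
```

```text
clock: 6.68
tcp_pos: [0.6503, 0.0271, 0.0901]
tcp_rot: [-1.569, 0.1, -0.1]
contact_force: [-3.8, -1.2, 5.8]
grip_width: 0.0209
clock: 6.92
tcp_pos: [0.6503, 0.0271, 0.0901]
tcp_rot: [-1.569, 0.099, -0.1]
contact_force: [-6.6, -0.0, 13.0]
grip_width: 0.0211
t 6.92 tcp [0.6503 0.0271 0.0901] yaw -0.127 F [-6.6 -0.  13. ] w 0.0211
.5653,.0352,.088,-.128 delta [-85.3   2.   -2.7] rot [0.    0.001 0.001]
```

```bash

python3 -m jog '[{"delta_pos":[-8,0,0],"rotation":[0,0,0]},{"delta_pos":[-16,0,0],"rotation":[0,0,0]},{"delta_pos":[-24,0,0],"rotation":[0,0,0]},{"delta_pos":[-32,0,0],"rotation":[0,0,0]},{"delta_pos":[-40,0,0],"rotation":[0,0,0]},{"delta_pos":[-48,0,0],"rotation":[0,0,0]},{"delta_pos":[-56,0,0],"rotation":[0,0,0]},{"delta_pos":[-64,0,0],"rotation":[0,0,0]}]'
python3 -m jog '[{"delta_pos":[-7,0,0],"rotation":[0,0,0]},{"delta_pos":[-14,0,0],"rotation":[0,0,0]},{"delta_pos":[-20,0,0],"rotation":[0,0,0]},{"delta_pos":[-25,0,0],"rotation":[0,0,0]},{"delta_pos":[-25,0,0],"rotation":[0,0,0]},{"delta_pos":[-25,0,0],"rotation":[0,0,0]}]'
python3 go.py
python3 - <<'E'
from mont import *
t=snap("top","top3");s=snap("side","side3")
o=np.zeros((600,800,3),np.uint8)
o[:475,:400]=crop(t,240,140,80,95,5); o[:500,400:800]=crop(s,240,150,80,100,5)
cv2.imwrite("pics/m3.png",o)
E
```

```text
clock: 7.92
tcp_pos: [0.5886, 0.0352, 0.0901]
tcp_rot: [-1.568, 0.096, -0.104]
contact_force: [4.3, -0.6, 6.3]
grip_width: 0.021
clock: 8.68
tcp_pos: [0.5634, 0.0384, 0.09]
tcp_rot: [-1.568, 0.097, -0.103]
contact_force: [-0.4, 1.0, 9.2]
grip_width: 0.0217
t 8.68 tcp [0.5634 0.0384 0.09  ] yaw -0.127 F [-0.4  1.   9.2] w 0.0217
```

View pics/m3.png

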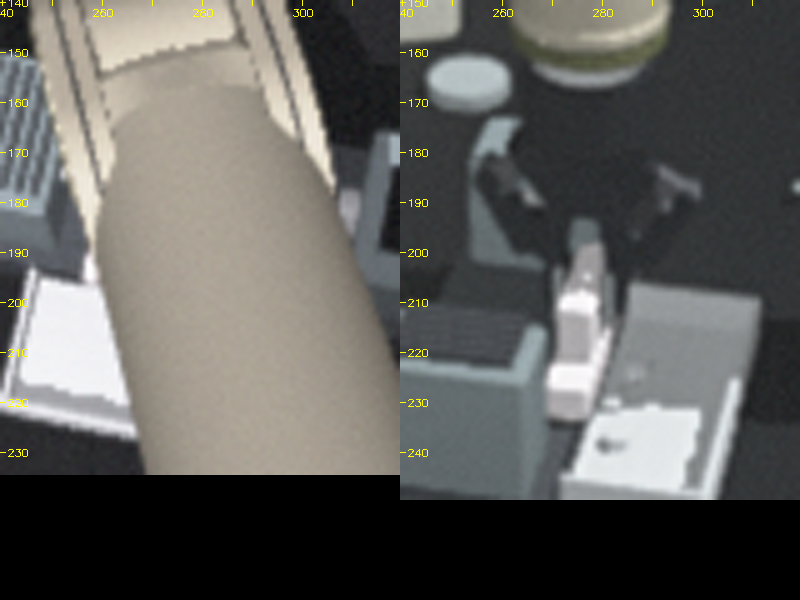

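The side view shows chips in the tray, at about (281,238), (282,231) and (287,223). I lift the scraper, carry it back and check the tray on the way.

```bash

python3 -m jog '[{"delta_pos":[0,-30,0],"rotation":[0,0,0]},{"delta_pos":[0,-70,0],"rotation":[0,0,0]},{"delta_pos":[0,-110,0],"rotation":[0,0,0]},{"delta_pos":[0,-143,0],"rotation":[0,0,0]},{"delta_pos":[0,-143,0],"rotation":[0,0,0]}]'
python3 go.py .5185,-.3431,.2326,.365
```

```text
clock: 9.4
tcp_pos: [0.5631, 0.0387, 0.2339]
tcp_rot: [-1.568, 0.096, -0.103]
contact_force: [0.5, 0.8, -2.5]
grip_width: 0.021
t 9.4 tcp [0.5631 0.0387 0.2339] yaw -0.127 F [ 0.5  0.8 -2.5] w 0.021
.5185,-.3431,.2326,.365 delta [   4.1    1.2 -384.4] rot [ 0.001 -0.492  0.005]
```

```bash

python3 -m jog '[{"delta_pos":[0,0,-48],"rotation":[0,-0.06,0]},{"delta_pos":[1,0,-105],"rotation":[0,-0.14,0]},{"delta_pos":[2,0,-162],"rotation":[0,-0.22,0]},{"delta_pos":[3,0,-219],"rotation":[0,-0.3,0]},{"delta_pos":[3,0,-276],"rotation":[0,-0.38,0]},{"delta_pos":[4,1,-333],"rotation":[0,-0.45,0]},{"delta_pos":[4,1,-384],"rotation":[0,-0.492,0]},{"delta_pos":[4,1,-384],"rotation":[0,-0.492,0]}]'
python3 -m jog '[{"delta_pos":[0,0,0],"rotation":[0,0,0]},{"delta_pos":[0,0,0],"rotation":[0,0,0]}]'
python3 go.py .5185,-.3431,.2326,.365 .5185,-.3431,.053,.365
python3 - <<'E'
from mont import *
t=snap("top","top4");s=snap("side","side4")
o=np.zeros((600,800,3),np.uint8)
o[:475,:400]=crop(t,240,140,80,95,5); o[:500,400:800]=crop(s,240,150,80,100,5)
cv2.imwrite("pics/m4.png",o)
E
```

```text
clock: 10.4
tcp_pos: [0.5144, -0.348, 0.228]
tcp_rot: [-1.552, -0.278, 0.284]
contact_force: [-0.6, 1.2, -2.5]
grip_width: 0.0213
clock: 10.65
tcp_pos: [0.5177, -0.3414, 0.2299]
tcp_rot: [-1.551, -0.288, 0.288]
contact_force: [0.7, -0.1, -1.8]
grip_width: 0.021
t 10.65 tcp [ 0.5177 -0.3414  0.2299] yaw 0.367 F [ 0.7 -0.1 -1.8] w 0.021
.5185,-.3431,.2326,.365 delta [ 0.1 -2.7 -1.9] rot [-0.001  0.002 -0.   ]
.5185,-.3431,.053,.365 delta [ 1.000e-01  1.769e+02 -2.000e+00] rot [-0.001  0.002 -0.   ]
```

View pics/m4.png

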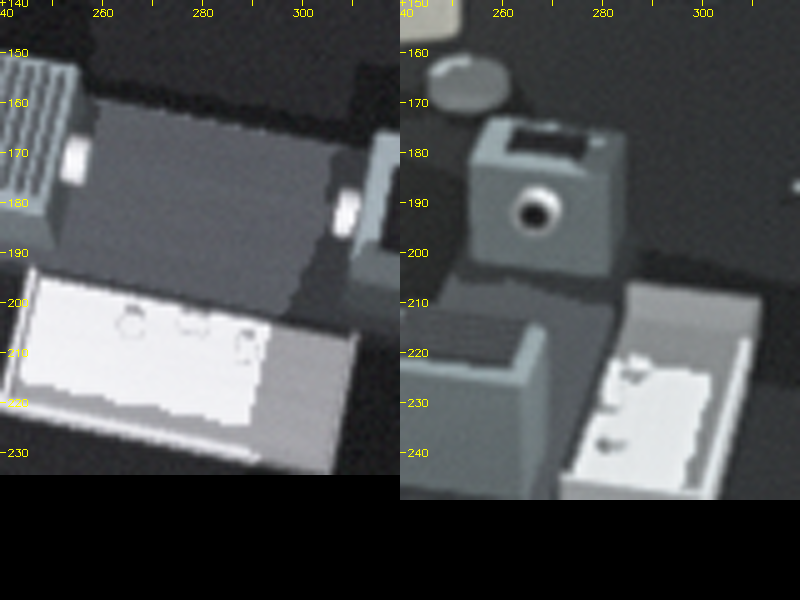

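The plate is clear and all three chips lie in the tray: top view (265,203), (278,203) and (289,208). Now I set the scraper down.

```bash

python3 -m jog '[{"delta_pos":[0,50,-2],"rotation":[0,0,0]},{"delta_pos":[0,100,-2],"rotation":[0,0,0]},{"delta_pos":[0,140,-2],"rotation":[0,0,0]},{"delta_pos":[0,165,-2],"rotation":[0,0,0]},{"delta_pos":[0,176,-2],"rotation":[0,0,0]},{"delta_pos":[0,176,-2],"rotation":[0,0,0]}]'
python3 -m jog '[{"delta_pos":[0,2,0],"rotation":[0,0,0]},{"delta_pos":[0,2,0],"rotation":[0,0,0]},{"delta_pos":[0,4,0],"rotation":[0,0,0]},{"delta_pos":[0,4,0],"rotation":[0,0,0]}]'
python3 go.py
```

```text
clock: 11.5
tcp_pos: [0.5181, -0.3446, 0.0544]
tcp_rot: [-1.551, -0.287, 0.287]
contact_force: [-0.1, -0.5, -2.1]
grip_width: 0.0212
clock: 12.0
tcp_pos: [0.518, -0.3449, 0.0504]
tcp_rot: [-1.552, -0.286, 0.286]
contact_force: [0.1, -0.0, -2.3]
grip_width: 0.021
t 12.0 tcp [ 0.518  -0.3449  0.0504] yaw 0.365 F [ 0.1 -0.  -2.3] w 0.021
```

```bash

python3 -m jog '[{"delta_pos":[0,1,0],"rotation":[0,0,0]},{"delta_pos":[0,1,0],"rotation":[0,0,0]},{"delta_pos":[0,1,0],"rotation":[0,0,0]}]'
python3 -m jog '[{"delta_pos":[0,0,0],"rotation":[0,0,0]},{"delta_pos":[0,0,0],"rotation":[0,0,0]},{"delta_pos":[0,0,0],"rotation":[0,0,0]},{"delta_pos":[0,0,0],"rotation":[0,0,0]},{"delta_pos":[0,0,0],"rotation":[0,0,0]},{"delta_pos":[0,0,0],"rotation":[0,0,0]}]' -1
python3 -m jog '[{"delta_pos":[0,-40,0],"rotation":[0,0,0]},{"delta_pos":[0,-90,0],"rotation":[0,0,0]},{"delta_pos":[0,-140,0],"rotation":[0,0,0]},{"delta_pos":[0,-190,0],"rotation":[0,0,0]},{"delta_pos":[0,-190,0],"rotation":[0,0,0]}]'
python3 go.py .501,.369,.25,-.35
```

```text
clock: 12.38
tcp_pos: [0.5181, -0.3449, 0.0501]
tcp_rot: [-1.552, -0.286, 0.286]
contact_force: [-2.8, 2.0, 5.6]
grip_width: 0.0212
clock: 13.12
tcp_pos: [0.518, -0.3449, 0.0493]
tcp_rot: [-1.552, -0.286, 0.286]
contact_force: [-0.7, -0.4, -0.9]
grip_width: 0.0854
clock: 13.75
tcp_pos: [0.5197, -0.3457, 0.2441]
tcp_rot: [-1.557, -0.291, 0.282]
contact_force: [0.4, 0.4, -1.1]
grip_width: 0.0853
t 13.75 tcp [ 0.5197 -0.3457  0.2441] yaw 0.365 F [ 0.4  0.4 -1.1] w 0.0853
.501,.369,.25,-.35 delta [237.6  -9.1 674.3] rot [0.004 0.715 0.007]
```

```bash

python3 -m jog '[{"delta_pos":[16,0,45],"rotation":[0,0.05,0]},{"delta_pos":[34,0,97],"rotation":[0,0.1,0]},{"delta_pos":[52,0,149],"rotation":[0,0.16,0]},{"delta_pos":[71,-2,201],"rotation":[0,0.22,0]},{"delta_pos":[89,-4,253],"rotation":[0,0.28,0]},{"delta_pos":[108,-5,305],"rotation":[0,0.34,0]},{"delta_pos":[119,-5,337],"rotation":[0,0.36,0]},{"delta_pos":[119,-5,337],"rotation":[0,0.36,0]}]'
python3 -m jog '[{"delta_pos":[0,0,0],"rotation":[0,0,0]},{"delta_pos":[0,0,0],"rotation":[0,0,0]}]'
python3 go.py .501,.369,.25,-.35
python3 - <<'E'
from mont import *
t=snap("top","top5");s=snap("side","side5")
o=np.zeros((600,800,3),np.uint8)
o[:288,:320]=crop(t,145,190,40,36,8); o[:400,330:650]=crop(s,270,280,40,50,8)
o[400:600,0:300]=crop(t,375,195,60,40,5); o[410:600,330:630]=crop(s,265,145,60,38,5)
cv2.imwrite("pics/m5.png",o)
E
```

```text
clock: 14.75
tcp_pos: [0.5083, 0.0155, 0.2438]
tcp_rot: [-1.57, -0.007, 0.008]
contact_force: [-0.1, -0.5, 0.5]
grip_width: 0.0851
clock: 15.0
tcp_pos: [0.5088, 0.011, 0.2439]
tcp_rot: [-1.571, -0.002, 0.003]
contact_force: [0.5, -0.3, 0.3]
grip_width: 0.0853
t 15.0 tcp [0.5088 0.011  0.2439] yaw 0.003 F [ 0.5 -0.3  0.3] w 0.0853
.501,.369,.25,-.35 delta [ -6.7  -6.1 358. ] rot [ 0.     0.353 -0.   ]
```

View pics/m5.png

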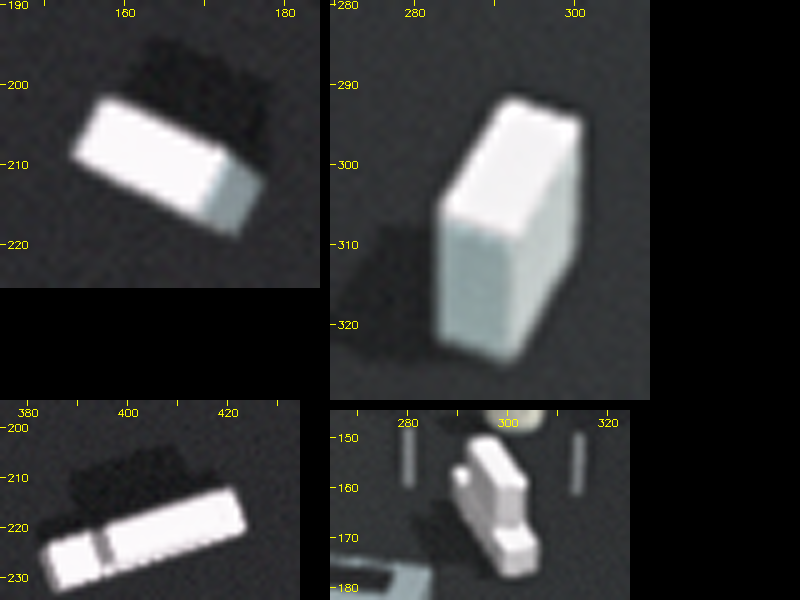

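The scraper stands on the table, released. I refit the cell from these larger crops.

```bash
python3 - <<'E'
from fit import *
t=load("top5");s=load("side5")
for L in (25,27):
    ct=[(t,u,l) for u,l in [((157,201.6),(12,L,55)),((173,208.25),(12,-L,55)),((169.1,217.1),(-12,-L,55)),((153.25,208.9),(-12,L,55)),((174.25,219.1),(-12,-26,0)),((177.25,212.4),(12,-26,0))]]
    cs=[(s,u,l) for u,l in [((292.25,291.6),(12,-L,55)),((300.75,294.5),(-12,-L,55)),((292.4,309.25),(-12,L,55)),((283,304.9),(12,L,55)),((292.4,324.9),(-12,26,0)),((282.6,322.4),(12,26,0)),((300.4,310.1),(-12,-26,0))]]
    for o in(ct,cs,ct+cs): q,r=fit(o,[.5,.3,-.2]);print("cell",L,q.round(4),r.tolist())
E
python3 go.py .501,.369,.2,-.35
```

```text
cell 25 [ 0.5018  0.3691 -0.339 ] [[0.5, 0.3], [-0.7, 0.3], [-0.4, -1.2], [0.6, 0.3], [-0.2, 0.1], [0.2, -0.2]]
cell 25 [ 0.4999  0.3685 -0.3656] [[-0.4, 0.2], [0.1, 0.3], [0.2, -0.6], [0.3, 0.5], [-0.5, 0.0], [0.3, -0.7], [-0.1, 0.3]]
cell 25 [ 0.5006  0.3687 -0.3483] [[0.6, 0.6], [-0.6, 0.8], [-0.4, -0.7], [0.6, 0.6], [-0.2, 0.6], [0.3, 0.2], [-0.8, 0.2], [-0.3, 0.2], [0.1, -0.6], [0.2, 0.7], [-0.6, 0.1], [0.1, -0.6], [-0.5, 0.2]]
cell 27 [ 0.5017  0.3691 -0.3432] [[-0.1, 0.0], [-0.1, 0.6], [0.2, -0.8], [-0.0, 0.0], [-0.2, 0.2], [0.2, -0.2]]
cell 27 [ 0.4999  0.3686 -0.356 ] [[-0.2, -0.3], [0.4, -0.3], [-0.1, -0.0], [0.1, 1.2], [-0.4, 0.1], [0.4, -0.6], [-0.2, 0.3]]
cell 27 [ 0.5005  0.3688 -0.3462] [[-0.0, 0.4], [-0.0, 1.1], [0.2, -0.4], [0.0, 0.4], [-0.2, 0.6], [0.3, 0.2], [-0.5, -0.3], [0.0, -0.3], [-0.2, 0.0], [-0.1, 1.3], [-0.5, 0.1], [0.2, -0.5], [-0.5, 0.2]]
t 15.1 tcp [0.5088 0.0114 0.2441] yaw 0.003 F [0.5 0.4 0.4] w 0.0854
.501,.369,.2,-.35 delta [ -6.6  44.1 357.7] rot [ 0.     0.353 -0.   ]
```

```bash

python3 -m jog '[{"delta_pos":[-1,0,50],"rotation":[0,0.05,0]},{"delta_pos":[-2,0,105],"rotation":[0,0.11,0]},{"delta_pos":[-3,10,160],"rotation":[0,0.17,0]},{"delta_pos":[-4,20,215],"rotation":[0,0.23,0]},{"delta_pos":[-5,30,270],"rotation":[0,0.29,0]},{"delta_pos":[-6,40,320],"rotation":[0,0.33,0]},{"delta_pos":[-7,44,357],"rotation":[0,0.353,0]},{"delta_pos":[-7,44,357],"rotation":[0,0.353,0]}]'
python3 -m jog '[{"delta_pos":[0,0,0],"rotation":[0,0,0]},{"delta_pos":[0,0,0],"rotation":[0,0,0]},{"delta_pos":[0,0,0],"rotation":[0,0,0]}]'
python3 go.py .5006,.3687,.2,-.349 .5006,.3687,.032,-.349
```

```text
clock: 16.1
tcp_pos: [0.4986, 0.3721, 0.1994]
tcp_rot: [-1.553, 0.272, -0.268]
contact_force: [-0.1, -0.6, -0.2]
grip_width: 0.0855
clock: 16.48
tcp_pos: [0.5007, 0.3683, 0.2005]
tcp_rot: [-1.554, 0.274, -0.275]
contact_force: [0.2, 0.1, 0.4]
grip_width: 0.0851
t 16.48 tcp [0.5007 0.3683 0.2005] yaw -0.35 F [0.2 0.1 0.4] w 0.0851
.5006,.3687,.2,-.349 delta [-0.2  0.5  0.4] rot [ 0.    -0.001  0.001]
.5006,.3687,.032,-.349 delta [ -0.3 168.5   0.4] rot [ 0.    -0.001  0.001]
```

```bash

python3 -m jog '[{"delta_pos":[0,50,0],"rotation":[0,0,0]},{"delta_pos":[0,95,0],"rotation":[0,0,0]},{"delta_pos":[0,130,0],"rotation":[0,0,0]},{"delta_pos":[0,155,0],"rotation":[0,0,0]},{"delta_pos":[0,168,0],"rotation":[0,0,0]},{"delta_pos":[0,168,0],"rotation":[0,0,0]}]'
python3 -m jog '[{"delta_pos":[0,0,0],"rotation":[0,0,0]},{"delta_pos":[0,0,0],"rotation":[0,0,0]},{"delta_pos":[0,0,0],"rotation":[0,0,0]},{"delta_pos":[0,0,0],"rotation":[0,0,0]},{"delta_pos":[0,0,0],"rotation":[0,0,0]},{"delta_pos":[0,0,0],"rotation":[0,0,0]},{"delta_pos":[0,0,0],"rotation":[0,0,0]},{"delta_pos":[0,0,0],"rotation":[0,0,0]}]' 1
python3 go.py
```

```text
clock: 17.23
tcp_pos: [0.5001, 0.3689, 0.032]
tcp_rot: [-1.554, 0.274, -0.273]
contact_force: [0.3, 0.1, 0.4]
grip_width: 0.0853
clock: 18.23
tcp_pos: [0.5003, 0.3696, 0.0328]
tcp_rot: [-1.553, 0.273, -0.274]
contact_force: [-0.6, -1.1, 6.3]
grip_width: 0.0235
t 18.23 tcp [0.5003 0.3696 0.0328] yaw -0.348 F [-0.6 -1.1  6.3] w 0.0235
```

```bash

python3 -m jog '[{"delta_pos":[0,-20,0],"rotation":[0,0,0]},{"delta_pos":[0,-55,0],"rotation":[0,0,0]},{"delta_pos":[0,-95,0],"rotation":[0,0,0]},{"delta_pos":[0,-135,0],"rotation":[0,0,0]},{"delta_pos":[0,-170,0],"rotation":[0,0,0]},{"delta_pos":[0,-185,0],"rotation":[0,0,0]},{"delta_pos":[0,-185,0],"rotation":[0,0,0]}]'
python3 go.py .6113,.0266,.216,-.128
```

```text
clock: 19.1
tcp_pos: [0.5002, 0.3695, 0.2179]
tcp_rot: [-1.553, 0.272, -0.274]
contact_force: [-0.9, -1.0, -1.4]
grip_width: 0.0233
t 19.1 tcp [0.5002 0.3695 0.2179] yaw -0.348 F [-0.9 -1.  -1.4] w 0.0233
.6113,.0266,.216,-.128 delta [ 221.4    1.9 -284.4] rot [-0.001 -0.22   0.001]
```

```bash

python3 -m jog '[{"delta_pos":[26,0,-33],"rotation":[0,-0.03,0]},{"delta_pos":[60,0,-77],"rotation":[0,-0.06,0]},{"delta_pos":[94,0,-121],"rotation":[0,-0.09,0]},{"delta_pos":[128,0,-165],"rotation":[0,-0.13,0]},{"delta_pos":[162,0,-209],"rotation":[0,-0.17,0]},{"delta_pos":[196,0,-252],"rotation":[0,-0.2,0]},{"delta_pos":[221,0,-284],"rotation":[0,-0.22,0]},{"delta_pos":[221,0,-284],"rotation":[0,-0.22,0]}]'
python3 -m jog '[{"delta_pos":[0,0,0],"rotation":[0,0,0]},{"delta_pos":[0,0,0],"rotation":[0,0,0]},{"delta_pos":[0,0,0],"rotation":[0,0,0]}]'
python3 go.py .6113,.0266,.0945,-.128
```

```text
clock: 20.1
tcp_pos: [0.6109, 0.0221, 0.2148]
tcp_rot: [-1.57, 0.108, -0.103]
contact_force: [-0.8, 0.4, -0.9]
grip_width: 0.0234
clock: 20.48
tcp_pos: [0.6107, 0.0281, 0.2172]
tcp_rot: [-1.568, 0.099, -0.099]
contact_force: [-0.1, -0.3, -0.0]
grip_width: 0.0234
t 20.48 tcp [0.6107 0.0281 0.2172] yaw -0.126 F [-0.1 -0.3 -0. ] w 0.0234
.6113,.0266,.0945,-.128 delta [  0.8 122.7  -1.4] rot [-0.     0.002 -0.   ]
```

```bash

python3 -m jog '[{"delta_pos":[0,30,0],"rotation":[0,0,0]},{"delta_pos":[0,65,-1],"rotation":[0,0,0]},{"delta_pos":[0,95,-1],"rotation":[0,0,0]},{"delta_pos":[0,115,-1],"rotation":[0,0,0]},{"delta_pos":[1,122,-1],"rotation":[0,0,0]},{"delta_pos":[1,122,-1],"rotation":[0,0,0]},{"delta_pos":[1,122,-1],"rotation":[0,0,0]}]'
python3 go.py .6113,.0266,.0945,-.128
python3 - <<'E'
from mont import *
t=snap("top","top6");s=snap("side","side6")
o=np.zeros((600,800,3),np.uint8)
o[:540,:330]=crop(t,245,145,55,90,6); o[:600,340:790]=crop(s,225,145,75,100,6)
cv2.imwrite("pics/m6.png",o)
E
```

```text
clock: 21.35
tcp_pos: [0.6125, 0.026, 0.0965]
tcp_rot: [-1.568, 0.099, -0.102]
contact_force: [-0.0, 0.3, -1.0]
grip_width: 0.0233
t 21.35 tcp [0.6125 0.026  0.0965] yaw -0.128 F [-0.   0.3 -1. ] w 0.0233
.6113,.0266,.0945,-.128 delta [-1.3  2.   0.4] rot [-0.     0.     0.002]
```

View pics/m6.png

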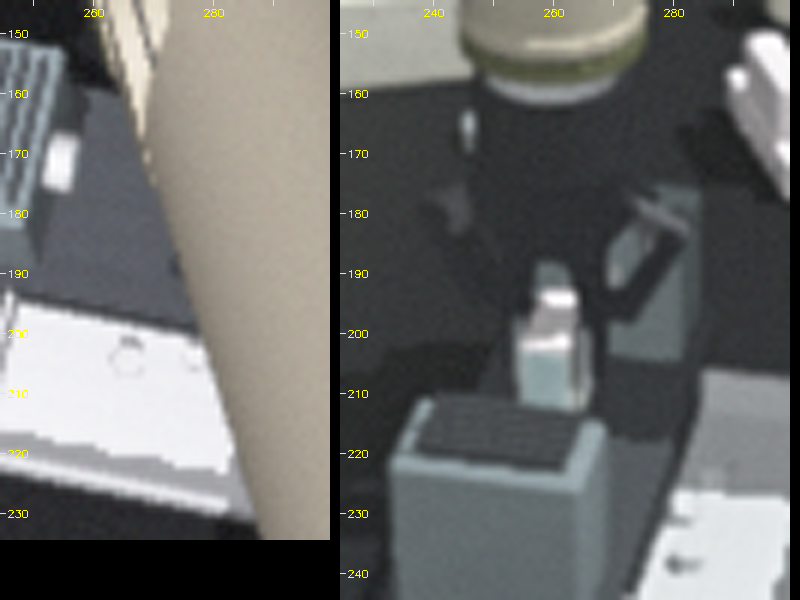

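```bash
python3 - <<'E'
from h import *
s=load("side6");c,n=np.cos(-.128),np.sin(-.128)
for x,y,z in((12,27,117.5),(-12,27,117.5),(12,-27,117.5),(0,85,133),(45,85,133),(-45,85,133),(45,140,133),(-45,140,133),(45,-85,40),(-45,-85,40)): print(x,y,z,proj(s,[.6113+(c*x-n*y)/1e3,.0266+(n*x+c*y)/1e3,z/1e3])[0].round(1))
E
```

```text
12 27 117.5 [254.7 202.4]
-12 27 117.5 [262.8 203.4]
12 -27 117.5 [259.1 192.5]
0 85 133 [253.7 209.8]
45 85 133 [238.  207.9]
-45 85 133 [269.5 211.8]
45 140 133 [232.4 219.3]
-45 140 133 [265.  223.5]
45 -85 40 [253.6 202. ]
-45 -85 40 [281.4 205.4]
```

```bash
python3 - <<'E'
from fit import *
t=load("top0");s=load("side4")
A=[(t,u,l) for u,l in [((314.5,165.75),(45,-85,120)),((333.25,169),(45,-140,120)),((327.75,199),(-45,-140,120)),((308.5,195.75),(-45,-85,120)),((240,221.25),(-140,100,30)),((305.5,234.75),(-140,-100,30)),((254.5,171.5),(0,79,100)),((308.7,181.9),(0,-79,100))]]
B=[(s,u,l) for u,l in [((311.5,209.1),(-140,-100,30)),((302.9,247.9),(-140,100,30)),((271.9,244.5),(-55,100,30)),((285.5,206.1),(-55,-100,30)),((266.6,192.3),(0,-73,90)),((253.9,201.1),(45,-85,40)),((280.9,204.7),(-45,-85,40))]]
for o in (A,B,A+B): p,r=fit(o,[.6,0,0]);print(p.round(4),r.tolist())
E
```

```text
[ 0.6114  0.028  -0.1246] [[-0.2, -0.6], [0.3, -0.1], [0.3, 0.6], [-0.0, 0.1], [-0.8, 0.3], [0.2, -0.1], [-0.2, -0.2], [0.2, -0.1]]
[ 0.6107  0.0254 -0.1204] [[0.2, -0.6], [-1.0, 0.3], [0.6, -0.1], [-0.2, -0.7], [-0.1, -0.1], [-0.3, 0.7], [0.5, 0.4]]
[ 0.611   0.0276 -0.1222] [[-0.1, -0.5], [0.5, -0.1], [0.5, 0.6], [0.2, 0.1], [-0.6, 0.5], [0.5, 0.0], [-0.0, 0.0], [0.3, -0.0], [0.2, -0.1], [-1.2, 0.8], [0.3, 0.4], [-0.2, -0.3], [-0.2, 0.3], [-0.4, 1.1], [0.4, 0.8]]
```

The residuals are now consistent, so the bench is at about (0.611, 0.027) with yaw -0.123. I make a small final correction, settle and check.

```bash

python3 -m jog '[{"delta_pos":[-1,2,1],"rotation":[0,0,0]},{"delta_pos":[-1,2,1],"rotation":[0,0,0]},{"delta_pos":[-1,2,1],"rotation":[0,0,0]},{"delta_pos":[-1,2,1],"rotation":[0,0,0]},{"delta_pos":[-1,2,1],"rotation":[0,0,0]},{"delta_pos":[-1,2,1],"rotation":[0,0,0]}]'
python3 go.py .611,.027,.0945,-.123
python3 -c "
from plant import bot
print(abs(bot.state()['qvel']).max()); print(bot.finish_job())"
```

```text
clock: 22.2
tcp_pos: [0.611, 0.027, 0.0933]
tcp_rot: [-1.569, 0.1, -0.101]
contact_force: [-0.7, -0.1, -0.6]
grip_width: 0.0234
t 22.2 tcp [0.611  0.027  0.0933] yaw -0.128 F [-0.7 -0.1 -0.6] w 0.0234
.611,.027,.0945,-.123 delta [ 0.  -1.2  0. ] rot [ 0.    -0.005  0.   ]
0.0006186588668332094
the job is handed in; nothing more can be done
None
```

I wiped all three chips into the catch tray with the scraper and put the scraper back on its original spot on the table, released. I then handed the job in at about 22 s with the cell held in the light path. No verdict was reported.

**Last checks**
- **Chips and scraper:** after the wipe, both cameras showed the plate clear and all three chips in the tray. The scraper stood upright on the table, clear of the bench.
- **Cell:** it was gripped by its frosted sides at 23.4 mm opening and looked upright. The tool was within about 1 mm and 0.01 rad of the target pose and nearly still. Before the last 1–2 mm correction, the visible top corners of the cell were within 1 px of where the target pose puts them.

**What disagreed:** in the side view the lamp's rim appeared about 3 px lower than a height of 133 mm predicts. I put that down to the body being lower than its fins. I refitted the bench without the lamp corners, using the tray, lens barrels and detector; that moved it about 1 mm and left residuals of about 1 px.

I took no picture after the final correction, and did not check the bystanders again; no contact with them was planned.

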